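# Start the phone-film press from its key deck

### The job

Start the film press from the white four-key deck on the bench: press the long bar-shaped key right down to clamp the film and let it come back up, then press the large round key right down to start the cycle and let it come back up. Press one key at a time, and do not press the small round key or the square key.

Things in the scene. Friction and masses are not known exactly. Their poses are not given: they have to be found in the camera images.
- bar_key_top (a point): First key to press: long bar-shaped key, grey plastic, 46 x 18 mm, long along its y. Centre of its upper face, 56 mm above the table at rest. z up, x and y along the deck's sides. The point sinks with the key: 8 mm of travel straight down, spring 1.5 N at first, 5 N fully down, then a hard stop; springs back by itself. The other three keys have the same height, axes, travel and spring.
- round_key_top (a point): Second key to press: large round key, grey plastic, 36 mm in diameter. Centre of its upper face, 56 mm above the table at rest. Each key is centred in its own black module, 56 mm square, whose face is 12 mm below the key's top; the four modules stand in a 2 by 2 square, 75 mm apart centre to centre, and which key is in which place changes.
- small_key_top (a point): Not to be pressed: small round key, grey plastic, 16 mm in diameter, on the same deck. Centre of its upper face, 56 mm above the table at rest. The white deck carrying the modules is fixed, its upper face 30 mm above the table; on it, on the +y side of the keys, a phone lies flat (its top 38 mm above the table).
- square_key_top (a point): Not to be pressed: square key, grey plastic, 26 by 26 mm, on the same deck. Centre of its upper face, 56 mm above the table at rest. 

How it is judged (in metres and radians):
On the way, in this order (a step that is already met when the one before it is completed fails the run):
1. the bar key is pressed down (more than 5 of its 8 mm) while the round key is up (distance of bar_key_top from where it was at the start of the episode above 0.005 m and distance of round_key_top from where it was at the start of the episode below 0.002 m), for 0.1 s.
2. the bar key has come back up (distance of bar_key_top from where it was at the start of the episode below 0.002 m), for 0.1 s.
3. the large round key is pressed down (more than 5 of its 8 mm) while the bar key is up (distance of round_key_top from where it was at the start of the episode above 0.005 m and distance of bar_key_top from where it was at the start of the episode below 0.002 m), for 0.1 s.
At the end, for the whole second after the job is handed in: Bar key and then large round key have been pressed, and all four keys are up again, within 2 mm of their rest height (distance of each of bar_key_top, round_key_top, small_key_top, square_key_top from where it was at the start of the episode below 0.002 m); the robot touches nothing.
It fails at once if the small round key is pressed by more than 3 mm (distance of small_key_top from where it was at the start of the episode above 0.003 m).
It fails at once if the square key is pressed by more than 3 mm (distance of square_key_top from where it was at the start of the episode above 0.003 m).
It fails at once if the bar key and the large round key are both pressed by more than 3 mm at the same time (distance of each of bar_key_top, round_key_top from where it was at the start of the episode above 0.003 m).
It also fails if it takes over 30 s, if anything falls off the work surface, if the arm or the gripper's body presses on something with over 40 N, if the wrist force passes 120 N, or if a joint passes its speed limit or range.

### The arm

A 6-joint arm with a two-finger parallel gripper is mounted at the origin on the work surface. World frame = base frame: x ahead of the robot, y to its left, z up, the work surface at z = 0. Lengths are in mm, angles in rad, forces in N, time in s.
With the tool pointing down it reaches from about 300 to 875 mm from the base axis. Payload 6.4 kg.
Tool frame: the origin (TCP) lies at the very end of the fingers, on their centre line; the grasp point (between the pads) lies 19 mm behind it; z points along the fingers, y is the line along which they close (so a half turn about z gives the same grasp; the last joint's range is limited). The gripper opens to 85 mm and grips with 20 to 120 N. Pads are 22 mm wide; open, the fingers measure 114 mm over their backs; the gripper's body (76 mm by 85 mm) begins 54 mm behind the grasp point. The pads swing forward as they close: fully open they stand 13 mm farther back than shut.
Start: joints at [1.066, 0.181, 1.607, -0, 1.354, -0.206], TCP at [169.253, 549.54, 205.488] pointing down, gripper open.
Joint ranges: [-2.99, 2.99], [-0.89, 2.07], [0.3, 2.58], [-1.14, 4.28], [0, 2.63], [-3.12, 3.12]. Speed limits (rad/s): [2.57, 2.57, 3.01, 3.14, 3.14, 3.14].

### API

Orientations are given as a unit quaternion [w, x, y, z].
In Python, from bench import bot gives the robot as it stands. The module is installed in compiled form; this text tells all that it offers.
- The arm moves only by the tool carry_out, never from a script. Its argument "plan" is a list that holds one entry, the list of rows, each a list of 6 numbers: the shift along the tool's x, y, z in mm, then the turn, a rotation vector about the tool's x, y, z in degrees. In form: [[[x, y, z, rx, ry, rz], ...]]. A call has 1 to 12 rows; each row is the pose to reach, as a shift and turn from the pose commanded when the call began, along the tool's axes at that moment; what a row does not reach only later rows make up. A row lasts 1/12 s, in which the tool goes at most 41.7 mm and 7.16 degrees, less where a joint would pass 70% of its speed; a pose out of reach is approached as far as the arm can. A call with a gripper value outside its range is refused whole. "claw" is the gripper command: -1 is shut, 1 is fully open, values between are in proportion, set as the call begins (left out, the last holds). The fingers move at their own pace and stop on an object; "force" is the grip in N (left out, the last holds). Time passes only in rows, so rows that repeat a pose let the fingers close. It gives the time, the measured TCP pose, the force, the opening and the grip force at its end, in the units of the state.
- bot.observe(): the state, without advancing time (a new reading comes with each control period).
- bot.get_image(name): name is "scene" or "top" or "wrist"; returns the picture (400x640x3 uint8, red, green, blue); there is no depth.
- bot.calibration(name): a dict with "fx", "fy", "cx", "cy" (pixels), "R" (3x3) and "t" (3): a world point X has camera coordinates R X + t. Camera axes: x right, y down, z forward; pixel columns grow to the right and rows downward; lengths in mm; the calibration is good to about 2 mm. The wrist camera is an equidistant fisheye: a pixel r from the principal point sees the ray r / f radians off the axis. A picture is of the moment at which its call begins: read the wrist's pose just before it. calibration takes no time and is no camera call; for the wrist camera it gives the pose at the moment of the call.
- bot.finish_job(): hands the job in; it is judged then, once.
The state is a dict: "time": time; "joint_pos": joint angles; "joint_velocities": joint speeds; "joint_efforts": joint torques, N m; "position": TCP position; "orientation": TCP orientation; "wrist_force": force on the tool from outside, world axes, zero at the start; "wrist_torque": the same for the moment, N m; "grip_width": opening from 0.0 (shut) to 1.0 (fully open); "finger_force": force on a finger pad.
Only numpy, scipy, OpenCV 4.12 (cv2) and the standard library are available. Lean on these libraries where they do the work, as an engineer would, in place of code of your own. Each camera call takes 0.05 s, during which the arm holds its last target. There are 200 camera calls.

## Working session

There is one attempt and no reset: what is moved stays moved. The work goes in short steps, Python scripts to look and compute and a tool call to move; the robot and the scene stay as the last step left them, time stands still between calls to the robot, and variables do not carry over. Pictures are saved under pics/ and viewed, at most 10 in all, crops included, and the job is handed in when it is done.

Besides the shell and the picture viewer there is one more tool, called after "Call:" as a command line: name --argument value ..., lists and objects as JSON in quotes. carry_out: Moves the arm, as the interface text tells. Its arguments: {"type":"object","properties":{"plan":{"type":"array","items":{"type":"array","items":{"type":"array","items":{"type":"number"}}}},"claw":{"type":"number"},"force":{"type":"number"}},"required":["plan"]}

```bash
mkdir -p pics; python3 - <<'E'
from bench import bot
import cv2
s=bot.observe();print(s['time'],s['position'],s['orientation'],s['wrist_force'])
for n in("top","wrist"):
    c=bot.calibration(n);print(n,c)
    cv2.imwrite(f"pics/{n}1.png",bot.get_image(n)[:,:,::-1])
E
```

```text
0.0 [168.99442322 548.99768909 204.58514672] [-2.85287790e-04  1.48854772e-01  9.88858694e-01 -8.11633766e-04] [ 0.5993042  -0.08963131 -0.39048072]
top {'fx': 361.6071242513957, 'fy': 361.6071242513957, 'cx': 313.08454643746927, 'cy': 195.64967290836952, 'R': array([[-0.01747732, -0.99978314, -0.01132282],
       [-0.99711821,  0.01826464, -0.07363201],
       [ 0.07382285,  0.0100033 , -0.9972212 ]]), 't': array([ 66.17965536, 542.60995031, 717.5967026 ])}
wrist {'fx': 309.70691628693146, 'fy': 309.70691628693146, 'cx': 320.3231164088322, 'cy': 202.10040888569966, 'R': array([[ 0.29452765,  0.95563755, -0.00321687],
       [ 0.91617405, -0.28140437,  0.28537114],
       [ 0.27180613, -0.0869969 , -0.95841169]]), 't': array([-572.3359946 ,  -36.88111316,  379.55281206])}
```

View pics/top1.png

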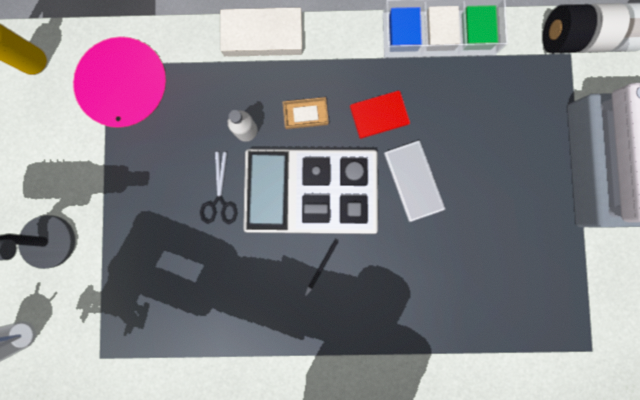

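View pics/wrist1.png

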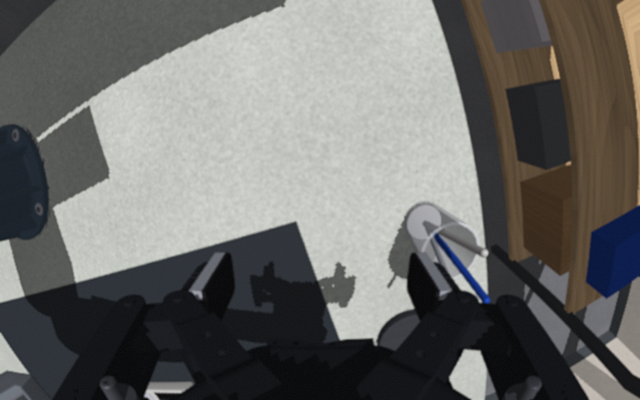

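The top view shows the deck with the phone on its +y (left) side. The small round key is at (316,171), the large round at (354,171), the bar at (316,209) and the square at (353,209). The wrist view shows only the table, the pen cup and the fingers.

```bash
cat > h.py <<'E'
import numpy as np
def ray(c,u,v,z):
    d=c['R'].T@np.array([(u-c['cx'])/c['fx'],(v-c['cy'])/c['fy'],1]); o=-c['R'].T@c['t']
    return o+d*(z-o[2])/d[2]
E
python3 - <<'E'
from bench import bot
import cv2,numpy as np
from h import ray
from scipy.spatial.transform import Rotation as Ro
im=cv2.imread("pics/top1.png");g=cv2.cvtColor(im,cv2.COLOR_BGR2GRAY);c=bot.calibration("top")
K={}
for n,(u,v) in dict(small=(316,171),round=(354,171),bar=(316,209),square=(353,209)).items():
    p=g[v-17:v+18,u-17:u+18]
    m=((p>55)&(p<140)).astype(np.uint8); 
    k,l,st,ce=cv2.connectedComponentsWithStats(m,connectivity=4)
    i=l[17,17]; 
    print(n,i,st[i],ce[i]+[u-17,v-17],g[v,u],ray(c,*(ce[i]+[u-17,v-17]),56).round(1))
m=(g>190).astype(np.uint8);cs,_=cv2.findContours(m,0,2)
for q in cs:
    r=cv2.minAreaRect(q)
    if abs(r[0][0]-312)<30 and abs(r[0][1]-190)<30 and cv2.contourArea(q)>2000: print(r,[ray(c,*b,30).round(1) for b in cv2.boxPoints(r)])
s=bot.observe();print(Ro.from_quat(np.roll(s['orientation'],-1)).as_matrix().round(4))
E
```

```text
small 0 [  0   0  35  35 572] [317.16958042 169.65034965] 144 [591.8  47.2  56. ]
round 0 [  0   0  35  35 869] [353.9735328  171.61449942] 141 [586.6 -24.4  56. ]
bar 0 [  0   0  35  35 607] [317.06919275 209.68039539] 146 [513.7  48.9  56. ]
square 0 [  0   0  35  35 949] [352.76185458 209.36037935] 143 [513.1 -20.2  56. ]
((310.0, 191.5), (81.0, 132.0), 90.0) [array([636.8, 195.5,  30. ]), array([631.5, -72.8,  30. ]), array([468. , -67.9,  30. ]), array([472.5, 196. ,  30. ])]
[[-9.557e-01  2.943e-01 -7.000e-04]
 [ 2.943e-01  9.557e-01 -1.400e-03]
 [ 3.000e-04 -1.600e-03 -1.000e+00]]
```

Call:
carry_out --plan '[[[-406, -397, 0, 0, 0, 0], [-406, -397, 0, 0, 0, 0], [-406, -397, 0, 0, 0, 0], [-406, -397, 0, 0, 0, 0], [-406, -397, 0, 0, 0, 0], [-406, -397, 0, 0, 0, 0], [-406, -397, 0, 0, 0, 0], [-406, -397, 0, 0, 0, 0], [-406, -397, 0, 0, 0, 0], [-406, -397, 0, 0, 0, 0], [-406, -397, 0, 0, 0, 0], [-406, -397, 0, 0, 0, 0]]]' --claw -1

```text
time: 1.1
position: [408.3, 108.3, 205.5]
orientation: [0.0, 0.149, 0.989, 0.0]
wrist_force: [0.5, 0.3, 0.7]
grip_width: 0.004
finger_force: 0.0
```

Call:
carry_out --plan '[[[-48, -46, 0, 0, 0, 0], [-48, -46, 0, 0, 0, 0], [-48, -46, 0, 0, 0, 0], [-48, -46, 0, 0, 0, 0], [-48, -46, 0, 0, 0, 0]]]'

```text
time: 1.52
position: [439.6, 52.6, 205.0]
orientation: [-0.001, 0.149, 0.989, 0.0]
wrist_force: [0.2, -0.4, 0.1]
grip_width: 0.001
finger_force: 0.0
```

```bash
python3 - <<'E'
from bench import bot
import cv2,json
s=bot.observe();c=bot.calibration("wrist");print(s['position'],s['time'])
json.dump({k:(v.tolist() if hasattr(v,'tolist') else v) for k,v in c.items()},open('w2.json','w'))
cv2.imwrite("pics/wrist2.png",bot.get_image("wrist")[:,:,::-1])
E
```

```text
[439.63821328  52.6025154  205.01759597] 1.5167
```

View pics/wrist2.png

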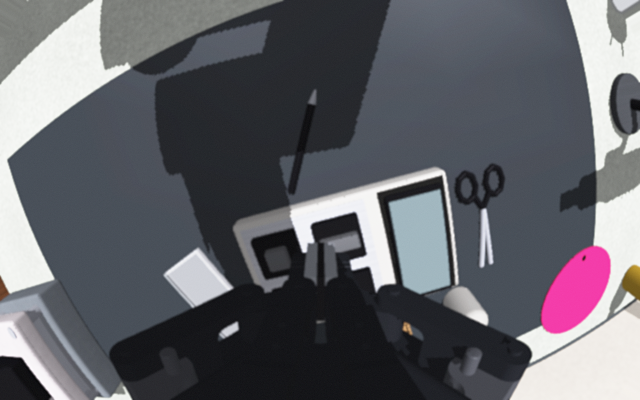

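The wrist view shows the square key near (277,258) and the bar key near (337,240), partly hidden by the fingertip. I'll refine with the top image using a proper threshold: the bright key inside the dark module.

```bash
python3 - <<'E'
from bench import bot
import cv2,numpy as np
from h import ray
im=cv2.imread("pics/top1.png");g=cv2.cvtColor(im,cv2.COLOR_BGR2GRAY);c=bot.calibration("top")
for n,(u,v) in dict(small=(316,171),round=(354,171),bar=(316,209),square=(353,209)).items():
    m=(g<75).astype(np.uint8); w=np.zeros_like(m); w[v-18:v+19,u-18:u+19]=m[v-18:v+19,u-18:u+19]
    q=max(cv2.findContours(w,0,2)[0],key=cv2.contourArea)
    x,y,W,H=cv2.boundingRect(q); ctr=(x+(W-1)/2,y+(H-1)/2)
    k=(g>85).astype(np.uint8); kk=np.zeros_like(k); kk[y+3:y+H-3,x+3:x+W-3]=k[y+3:y+H-3,x+3:x+W-3]
    _,l,st,ce=cv2.connectedComponentsWithStats(kk,connectivity=4); i=1+np.argmax(st[1:,4])
    print(n,(x,y,W,H),ray(c,*ctr,44).round(1),'key',st[i],ray(c,*ce[i],56).round(1))
b=cv2.imread("pics/wrist2.png")[190:310,220:400];cv2.imwrite("pics/w2c.png",cv2.resize(b,None,fx=4,fy=4,interpolation=2))
a=im[145:238,240:385];cv2.imwrite("pics/t1c.png",cv2.resize(a,None,fx=5,fy=5,interpolation=2))
E
```

```text
small (303, 158, 27, 27) [590.9  49.6  44. ] key [312 167   8   8  55] [590.5  50.4  56. ]
round (341, 158, 26, 27) [589.5 -24.8  44. ] key [345 162  19  18 266] [588.3 -24.3  56. ]
bar (303, 195, 27, 27) [517.5  50.9  44. ] key [306 204  21  10 196] [515.4  51.4  56. ]
square (341, 196, 26, 27) [514.2 -22.8  44. ] key [347 203  14  13 176] [513.7 -21.9  56. ]
```

View pics/t1c.png

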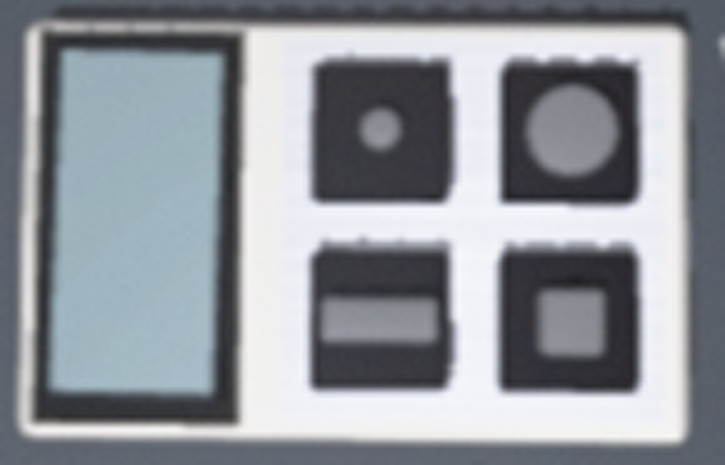

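The crop confirms the layout: bar key at about (515, 51) and large round key at (588, -24). Next I move above the bar key.

Call:
carry_out --plan '[[[-36, 10, 40, 0, 0, 0], [-72.5, 20.5, 80, 0, 0, 0], [-72.5, 20.5, 100, 0, 0, 0], [-72.5, 20.5, 120, 0, 0, 0], [-72.5, 20.5, 135, 0, 0, 0], [-72.5, 20.5, 135, 0, 0, 0], [-72.5, 20.5, 135, 0, 0, 0], [-72.5, 20.5, 135, 0, 0, 0]]]'

```text
time: 2.23
position: [516.2, 51.2, 71.8]
orientation: [0.001, 0.148, 0.989, 0.0]
wrist_force: [0.7, 0.4, -0.9]
grip_width: -0.003
finger_force: 0.0
```

```bash
python3 - <<'E'
from bench import bot
import cv2
s=bot.observe();print(s['position'],s['time'],s['wrist_force'])
cv2.imwrite("pics/t3.png",cv2.resize(bot.get_image("wrist")[140:340,200:440,::-1],None,fx=3,fy=3))
E
```

```text
[516.20109157  51.24014326  71.78711988] 2.2333 [ 0.68907851  0.42773892 -0.8807298 ]
```

View pics/t3.png

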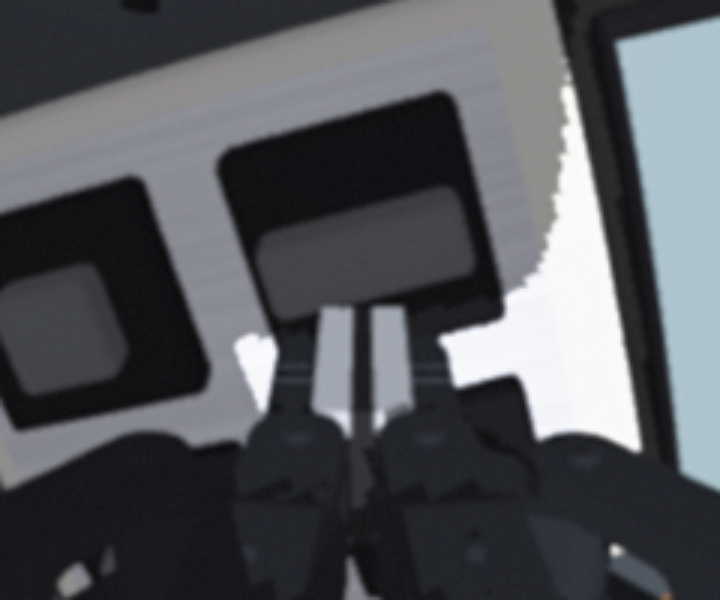

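The crop shows the tip's near edge at about (360,305) and the bar centred at about (366,250). The tip looks far along in x, so I check by projection.

```bash
cat >> h.py <<'E'
def fray(c,u,v,z):
    p=np.array([u-c['cx'],v-c['cy']]);r=np.hypot(*p);th=r/c['fx']
    d=c['R'].T@np.r_[p/r*np.sin(th),np.cos(th)];o=-c['R'].T@c['t'];return o+d*(z-o[2])/d[2]
E
python3 - <<'E'
from bench import bot
from h import *
c=bot.calibration("wrist");print((-c['R'].T@c['t']).round(1))
for n,(u,v),z in [("bar NL",(258,235),56),("bar NR",(452,187),56),("bar FR",(476,268),56),("bar FL",(280,320),56),("mod NL",(218,155),44),("mod NR",(452,92),44),("mod FR",(503,315),44),("tip",(362,305),72),("sq c",(58,325),56)]:
    print(n,fray(c,200+u/3,140+v/3,z).round(1))
E
```

```text
[446.3  71.3 239.9]
bar NL [503.   30.9  56. ]
bar NR [504.8  72.8  56. ]
bar FR [523.8  73.   56. ]
bar FL [523.1  29.   56. ]
mod NL [486.5  25.8  44. ]
mod NR [488.1  78.7  44. ]
mod FR [542.3  76.2  44. ]
tip [518.   49.3  72. ]
sq c [510.4 -20.5  56. ]
```

The projections agree with the first estimate, so the bar press can go ahead.

Call:
carry_out --plan '[[[1, 0, 8, 0, 0, 0], [1, 0, 14, 0, 0, 0], [1, 0, 18, 0, 0, 0], [1, 0, 22, 0, 0, 0], [1, 0, 22, 0, 0, 0], [1, 0, 22, 0, 0, 0], [1, 0, 22, 0, 0, 0], [1, 0, 22, 0, 0, 0]]]'

```text
time: 2.95
position: [514.9, 50.6, 48.7]
orientation: [0.0, 0.149, 0.989, -0.0]
wrist_force: [-0.2, 0.3, -0.3]
grip_width: -0.001
finger_force: 0.0
```

The force reading shows no contact, although the key should be down by now. I'll look before going further.

```bash
python3 - <<'E'
from bench import bot
import cv2,numpy as np
s=bot.observe();print(s['position'],s['time'],s['wrist_force'],s['joint_efforts'],s['wrist_torque'])
a=cv2.resize(bot.get_image("wrist")[140:300,220:420,::-1],None,fx=3,fy=3)
b=bot.get_image("scene")[:,:,::-1]
c=bot.calibration("scene");p=c['R']@np.array([515,51,56.])+c['t'];u=int(c['fx']*p[0]/p[2]+c['cx']);v=int(c['fy']*p[1]/p[2]+c['cy']);print(u,v,p[2],-c['R'].T@c['t'])
b=cv2.resize(b[max(v-50,0):,max(u-60,0):][:100,:120],(600,500),interpolation=2)
cv2.imwrite("pics/a4.png",a);cv2.imwrite("pics/b4.png",b)
E
```

```text
[514.94239189  50.59201161  48.71110187] 2.95 [-0.20425986  0.29685116 -0.25873739] [-2.34161933e-03 -4.15380085e+01 -2.83903992e+01 -5.54742237e-04
  5.09823760e-03  6.48094647e-05] [ 0.03044043 -0.00190452 -0.06115485]
313 222 694.5443484443294 [1022.09634626 -200.20189497  459.90407854]
```

View pics/a4.png

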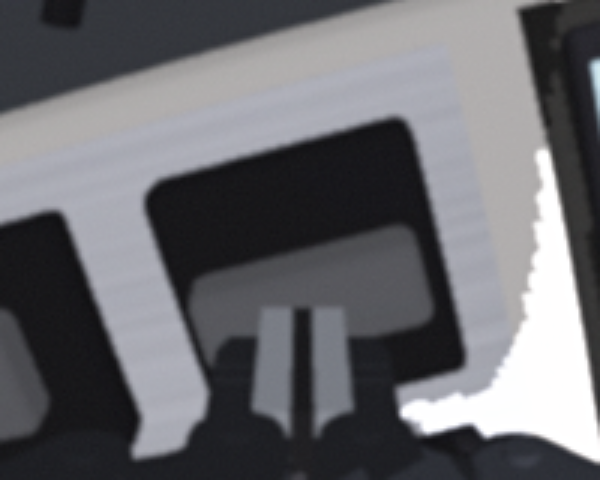

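View pics/b4.png

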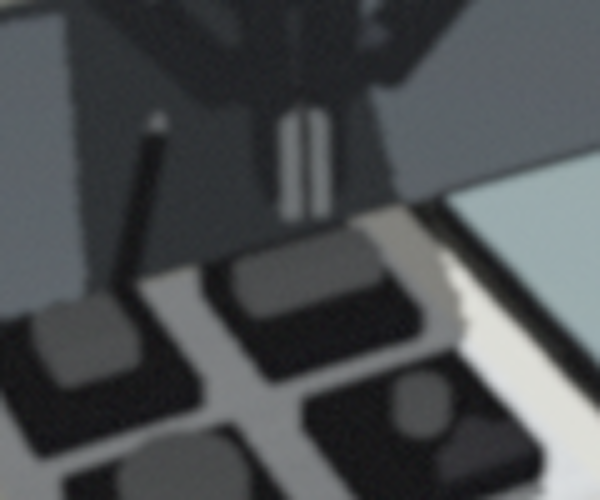

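Both views show the tip hovering above the bar without touching it: wrist crop tip at (300,307), scene crop tip at (305,215) with the key centre at (308,270). I'll triangulate the true tip.

```bash
python3 - <<'E'
from bench import bot
from h import *
w=bot.calibration("wrist");s=bot.calibration("scene")
for z in (48,56,60,64,68,72): print(z,fray(w,320,242.3,z).round(1),ray(s,314,215,z).round(1))
# key top corners/centre via scene (crop px): bar top face, square centre
print(ray(s,253+308/5,172+270/5,56).round(1))
E
```

```text
48 [516.7  48.4  48. ] [487.2  66.1  48. ]
56 [513.3  49.5  56. ] [497.6  61.   56. ]
60 [511.6  50.   60. ] [502.8  58.4  60. ]
64 [509.9  50.5  64. ] [508.   55.8  64. ]
68 [508.2  51.1  68. ] [513.2  53.2  68. ]
72 [506.5  51.6  72. ] [518.4  50.6  72. ]
[524.7  47.9  56. ]
```

The true tip sits roughly 15–20 mm above the nominal TCP, so I descend gently and use the force reading to find contact.

Call:
carry_out --plan '[[[0, 0, 2, 0, 0, 0], [0, 0, 4, 0, 0, 0], [0, 0, 6, 0, 0, 0], [0, 0, 6, 0, 0, 0], [0, 0, 6, 0, 0, 0]]]'

```text
time: 3.47
position: [514.5, 50.7, 42.2]
orientation: [-0.0, 0.149, 0.989, -0.0]
wrist_force: [0.2, 0.1, 0.2]
grip_width: 0.001
finger_force: 0.0
```

Call:
carry_out --plan '[[[0, 0, 2, 0, 0, 0], [0, 0, 4, 0, 0, 0], [0, 0, 4, 0, 0, 0], [0, 0, 4, 0, 0, 0]]]'

```text
time: 3.8
position: [514.5, 50.7, 38.3]
orientation: [-0.0, 0.149, 0.989, 0.0]
wrist_force: [-0.4, -0.4, 0.9]
grip_width: -0.001
finger_force: 0.0
```

Call:
carry_out --plan '[[[0, 0, 2, 0, 0, 0], [0, 0, 3, 0, 0, 0], [0, 0, 3, 0, 0, 0], [0, 0, 3, 0, 0, 0]]]'

```text
time: 4.13
position: [514.6, 50.7, 35.4]
orientation: [-0.0, 0.149, 0.989, 0.0]
wrist_force: [0.2, -0.4, 0.0]
grip_width: -0.001
finger_force: 0.0
```

Call:
carry_out --plan '[[[0, 0, 2, 0, 0, 0], [0, 0, 3, 0, 0, 0], [0, 0, 3, 0, 0, 0], [0, 0, 3, 0, 0, 0]]]'

```text
time: 4.47
position: [514.6, 50.7, 32.4]
orientation: [-0.0, 0.149, 0.989, 0.0]
wrist_force: [0.2, -0.2, -0.2]
grip_width: 0.001
finger_force: 0.0
```

```bash
python3 - <<'E'
from bench import bot
import cv2
s=bot.observe();print(s['position'],s['time'],s['wrist_force'])
b=bot.get_image("scene")[172:272,253:373,::-1];a=bot.get_image("wrist")[140:240+60,220:420,::-1]
cv2.imwrite("pics/c5.png",cv2.hconcat([cv2.resize(a,(400,320),interpolation=2),cv2.resize(b,(384,320),interpolation=2)]))
E
```

```text
[514.56580638  50.72354105  32.3502851 ] 4.4667 [ 0.2169398  -0.24780139 -0.17357652]
```

View pics/c5.png

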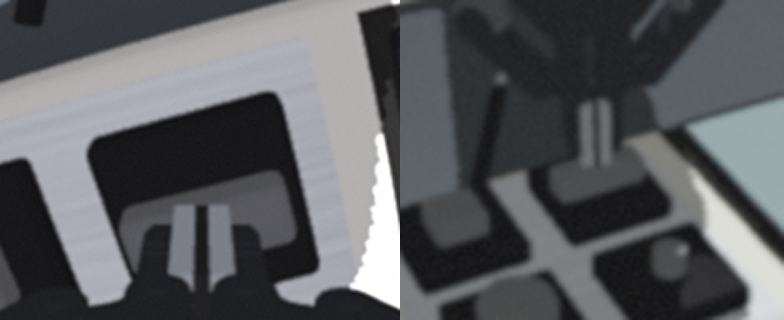

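The tip is now just at or above the bar's face (scene crop 597,165) and well inside its outline, with no contact force yet. I continue in small steps.

Call:
carry_out --plan '[[[0, 0, 2, 0, 0, 0], [0, 0, 3, 0, 0, 0], [0, 0, 3, 0, 0, 0], [0, 0, 3, 0, 0, 0]]]'

```text
time: 4.9
position: [515.0, 50.6, 29.6]
orientation: [0.0, 0.149, 0.989, 0.0]
wrist_force: [0.8, 0.6, 1.1]
grip_width: -0.007
finger_force: 0.8
```

Call:
carry_out --plan '[[[0, 0, 2, 0, 0, 0], [0, 0, 3, 0, 0, 0], [0, 0, 3, 0, 0, 0], [0, 0, 3, 0, 0, 0]]]'

```text
time: 5.23
position: [515.0, 50.7, 26.7]
orientation: [0.0, 0.149, 0.989, 0.0]
wrist_force: [0.9, 0.2, 2.7]
grip_width: 0.001
finger_force: 1.4
```

Contact begins at TCP z of about 29.5, and the key is now about 3 mm down. I press 4.5 mm more.

Call:
carry_out --plan '[[[0, 0, 2, 0, 0, 0], [0, 0, 4, 0, 0, 0], [0, 0, 4.5, 0, 0, 0], [0, 0, 4.5, 0, 0, 0], [0, 0, 4.5, 0, 0, 0], [0, 0, 4.5, 0, 0, 0]]]'

```text
time: 5.73
position: [515.0, 50.6, 22.2]
orientation: [0.0, 0.149, 0.989, 0.0]
wrist_force: [0.7, 0.2, 5.2]
grip_width: 0.003
finger_force: 2.9
```

Call:
carry_out --plan '[[[0, 0, 1, 0, 0, 0], [0, 0, 1, 0, 0, 0], [0, 0, 1, 0, 0, 0]]]'

```text
time: 5.98
position: [515.1, 50.6, 22.1]
orientation: [0.0, 0.149, 0.989, -0.0]
wrist_force: [-3.9, 0.4, 14.9]
grip_width: 0.002
finger_force: 7.1
```

The hard stop is confirmed at z of about 22. Next I lift and move over to the large round key.

Call:
carry_out --plan '[[[0, 0, -20, 0, 0, 0], [0, 0, -40, 0, 0, 0], [0, 0, -40, 0, 0, 0], [-30, -17, -40, 0, 0, 0], [-60, -33, -40, 0, 0, 0], [-92, -50, -40, 0, 0, 0], [-92, -50, -40, 0, 0, 0], [-92, -50, -40, 0, 0, 0], [-92, -50, -30, 0, 0, 0], [-92, -50, -20, 0, 0, 0], [-92, -50, -13, 0, 0, 0], [-92, -50, -13, 0, 0, 0]]]'

```text
time: 6.98
position: [585.1, -22.8, 31.0]
orientation: [-0.003, 0.148, 0.989, 0.0]
wrist_force: [-0.5, -0.1, 0.2]
grip_width: 0.004
finger_force: 0.0
```

```bash
python3 - <<'E'
from bench import bot
import cv2
s=bot.observe();print(s['position'],s['time'],s['wrist_force'])
b=bot.get_image("scene")[172:292,233:373,::-1];a=bot.get_image("wrist")[140:300,220:420,::-1]
cv2.imwrite("pics/c6.png",cv2.hconcat([cv2.resize(a,(400,320),interpolation=2),cv2.resize(b,(373,320),interpolation=2)]))
E
```

```text
[585.12560755 -22.84986796  31.0254547 ] 6.9833 [-0.51161486 -0.07090078  0.19249638]
```

View pics/c6.png

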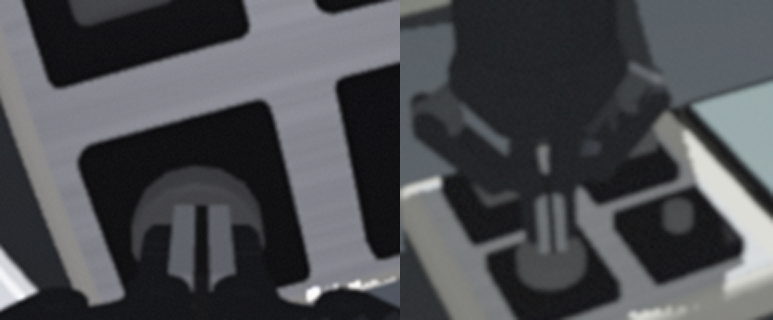

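The fingertip stands over the large round key, within its disc in both views (wrist crop 200,210; scene crop 552,250), and the neighbouring keys are clear. I press.

Call:
carry_out --plan '[[[0, 0, 2, 0, 0, 0], [0, 0, 4, 0, 0, 0], [0, 0, 6, 0, 0, 0], [0, 0, 8, 0, 0, 0], [0, 0, 10, 0, 0, 0], [0, 0, 11, 0, 0, 0], [0, 0, 11, 0, 0, 0], [0, 0, 11, 0, 0, 0], [0, 0, 11, 0, 0, 0]]]'

```text
time: 7.83
position: [588.4, -24.2, 23.4]
orientation: [0.0, 0.149, 0.989, 0.0]
wrist_force: [-0.1, 2.2, 4.2]
grip_width: 0.004
finger_force: 2.2
```

Call:
carry_out --plan '[[[0, 0, 1, 0, 0, 0], [0, 0, 2, 0, 0, 0], [0, 0, 2, 0, 0, 0], [0, 0, 2, 0, 0, 0]]]'

```text
time: 8.17
position: [588.4, -24.2, 22.1]
orientation: [0.0, 0.149, 0.989, 0.0]
wrist_force: [-1.5, 2.2, 12.0]
grip_width: 0.002
finger_force: 5.9
```

Hard stop reached. I lift clear.

Call:
carry_out --plan '[[[0, 0, -20, 0, 0, 0], [0, 0, -50, 0, 0, 0], [0, 0, -80, 0, 0, 0], [0, 0, -120, 0, 0, 0], [0, 0, -120, 0, 0, 0], [0, 0, -120, 0, 0, 0], [0, 0, -120, 0, 0, 0], [0, 0, -120, 0, 0, 0]]]'

```text
time: 8.83
position: [586.4, -24.0, 139.0]
orientation: [-0.002, 0.149, 0.989, 0.0]
wrist_force: [-0.9, 0.1, -0.3]
grip_width: -0.001
finger_force: 0.0
```

```bash
python3 - <<'E'
from bench import bot
s=bot.observe();print(s['position'],s['time'],s['wrist_force'])
print(bot.finish_job())
E
```

```text
[586.40646123 -24.03855627 138.95814963] 8.8333 [-0.91022029  0.13020613 -0.32693204]
the job is handed in; nothing more can be done
None
```

I pressed the bar key and then the large round key, each down to its hard stop and released, then lifted the arm clear and handed the job in at 8.8 s; the hand-in returned no verdict.

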